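Fetch the arch-topped router template from its rack

ROBOT

A 7-joint arm with a two-finger parallel gripper is mounted at the origin on the work surface. World frame = base frame: x ahead of the robot, y to its left, z up, the work surface at z = 0. Lengths are in m, angles in rad, forces in N, time in s.
With the tool pointing down it reaches from about 0.35 to 0.9 m from the base axis. Payload 7.2 kg.
Tool frame: the origin (TCP) lies midway between the tips of the shut fingers; the grasp point (between the pads) lies 19 mm behind it (robot.grasp_offset is the distance from the TCP to the grasp point, in m); z points along the fingers, y is the line along which they close (so a half turn about z gives the same grasp; the last joint's range is limited). The gripper opens to 85 mm and grips with 20 to 120 N. Pads are 22 mm wide; open, the fingers measure 114 mm over their backs; the gripper's body (76 mm by 85 mm) begins 54 mm behind the grasp point. The pads swing forward as they close: fully open they stand 13 mm farther back than shut.
Start: joints at [1.185, 0.411, -0.013, 1.596, 0.006, 1.134, -0.082], TCP at [0.195, -0.594, 0.231] pointing down, gripper open.
Joint ranges: [-2.95, 2.95], [-0.29, 1.99], [-1.47, 1.44], [0.14, 2.54], [-1.03, 4.17], [0.13, 1.85], [-2.86, 2.86]. Speed limits (rad/s): [2.39, 2.39, 3.01, 3.01, 3.14, 3.14, 3.14].

INTERFACE

Orientations are given as a rotation vector (axis times angle).
In Python, from rig import robot gives the robot as it stands.
- The arm moves only by the shell command python3 -m crank 'ROWS' [FORCE]. ROWS is JSON, a list that holds one entry, the list of rows, each a list of 7 numbers: the turn, a rotation vector about the tool's x, y, z in rad, then the shift along the tool's x, y, z in mm, then the finger opening in mm, from 0 to 85.4. A call has 1 to 10 rows; each row shifts and turns the commanded pose from where the row before left it, along the tool's axes as they then stand; what a row does not reach is not made up. A row lasts 1/12 s, in which the tool goes at most 41.7 mm and 7.16 degrees, less where a joint would pass 70% of its speed; a pose out of reach is approached as far as the arm can. A call with a gripper value outside its range is refused whole. The fingers move at their own pace and stop on an object; FORCE is the grip in N (left out, the last holds). Time passes only in rows, so rows that do not move let the fingers close. It gives the time, the measured TCP pose, the force, the opening and the grip force at its end, in the units of the state.
- robot.state(): the state, without advancing time (a new reading comes with each control period).
- robot.camera(name): name is "side" or "top"; returns a dict with "pixels" (384x512x3 uint8, blue, green, red), "camera_matrix" (3x3 intrinsics, pixels), "R" (3x3) and "t" (3): a world point X has camera coordinates R X + t. Camera axes: x right, y down, z forward; pixel columns grow to the right and rows downward; lengths in m; the calibration is good to about 2 mm. A picture is of the moment at which its call begins. There is no depth.
- robot.hand_in(): hands the job in; it is judged then, once.
The state is a dict: "time_s": time; "joint_pos": joint angles; "qvel": joint speeds; "tau": joint torques, N m; "eef_pos": TCP position; "eef_rot": TCP orientation; "wrist_force": force on the tool from outside, world axes, zero at the start; "moment": the same for the moment, N m; "width": finger opening in m; "gripper_force": force on a finger pad.
Only numpy, scipy, OpenCV 4.12 (cv2) and the standard library are available. Lean on these libraries where they do the work, as an engineer would, in place of code of your own. Each camera call takes 0.05 s, during which the arm holds its last target. There are 200 camera calls.

TASK

On the garage workbench, three board router templates stand on edge in a slotted rack. Slide the round-topped (arched) one up out of its slot and stand it, arch still up, on the floor of the empty narrow one-bay stand next to the rack; lower it all the way down before letting go rather than dropping it. Leave the other two templates standing in their slots.

Things in the scene. Friction and masses are not known exactly. Their poses are not given: they have to be found in the camera images.
- arch: The template to fetch: flat brown board 9 mm thick (its x), 150 wide (y), straight sides 80 high, then a half-round top; 155 high in all (z, up), about 0.14 kg. Origin: middle of its bottom edge. It stands in one of three slots of a fixed plywood rack 72 mm high, on the rack's 12 mm floor; the slots, 60 mm apart along x and 13 wide, hold only the outer 12 mm of its side edges.
- bay: Empty one-bay stand, a fixed narrow open-topped plywood box: outside 56 mm (its x) by 196 mm (its y), 78 mm high; walls and floor 8 mm thick, so the bay inside is 40 x 180 mm and 70 mm deep. Origin: centre of its underside, on the bench. A template goes in with its width along the stand's y.
- square: Template to be left alone: same board, 9 mm thick (x), 150 mm wide (y), plain rectangle 110 mm high (z). Origin: middle of its bottom edge. It stands in another slot of the rack.
- notched: Template to be left alone: same board, 9 mm thick (x), 150 mm wide (y), 115 mm high (z) with a 60 mm wide, 35 mm deep square notch in the middle of its top edge. Origin: middle of its bottom edge. It stands in another slot of the rack.

How it is judged:
By the outcome, as a careful person would: the job done as asked, in the order asked, and still so for the second after the job is handed in, with the robot touching nothing.
It also fails if it takes over 48 s, if anything falls off the work surface, if the arm or the gripper's body presses on something with over 40 N, if the wrist force passes 120 N, or if a joint passes its speed limit or range.

## Working session

There is one attempt and no reset: what is moved stays moved. The work goes in short steps, Python scripts to look and compute and a shell command to move; the robot and the scene stay as the last step left them, time stands still between calls to the robot, and variables do not carry over. Pictures are saved under pics/ and viewed, at most 10 in all, crops included, and the job is handed in when it is done.

```bash
ls; mkdir -p pics
python3 - <<'E'
from rig import robot
import cv2,numpy as np
for n in("side","top"):
    c=robot.camera(n); cv2.imwrite(f"pics/{n}0.png",c["pixels"]); np.savez(f"{n}0.npz",**c)
    print(n,(-c["R"].T@c["t"]).round(3),c["camera_matrix"].round(1).tolist(), c["R"].round(3).tolist())
s=robot.state();print(s["time_s"],s["eef_pos"],s["eef_rot"],s["width"],robot.grasp_offset)
E
```

```text
pics
side [ 0.332 -0.542  0.729] [[423.3, 0.0, 253.8], [0.0, 423.3, 188.2], [0.0, 0.0, 1.0]] [[0.926, -0.379, -0.003], [-0.294, -0.715, -0.634], [0.238, 0.588, -0.773]]
top [0.388 0.002 0.923] [[485.9, 0.0, 254.1], [0.0, 485.9, 197.9], [0.0, 0.0, 1.0]] [[0.023, -0.999, 0.025], [-0.984, -0.027, -0.178], [0.179, -0.021, -0.984]]
0.1 [ 0.19513466 -0.5933032   0.23054735] [-3.10063791e+00 -4.96922745e-01  5.31605519e-04] 0.08559084697926649 0.0187
```

View pics/side0.png

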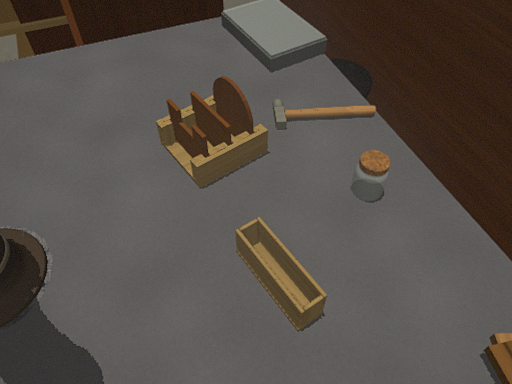

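View pics/top0.png

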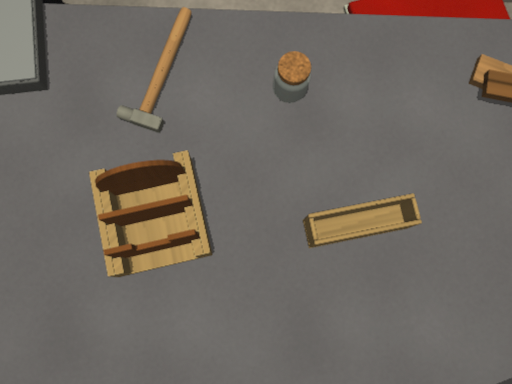

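Side view: the arch is the far template, with its top near (228,78). The rack is around (210,140) and the empty stand around (280,272). Top view: arch from (97,180) to (186,170), rack at (150,212), stand at (364,220). I'll zoom in and take masks.

```bash
cat > h.py <<'E'
import numpy as np,cv2
def cast(c,p,z):
    p=np.atleast_2d(np.float64(p)); K,R,t=c["camera_matrix"],c["R"],c["t"]
    d=np.c_[p,np.ones(len(p))]@np.linalg.inv(K).T@R; o=-R.T@t
    return o+d*((z-o[2])/d[:,2])[:,None]
def proj(c,X):
    q=(np.atleast_2d(X)@c["R"].T+c["t"])@c["camera_matrix"].T
    return q[:,:2]/q[:,2:]
E
python3 - <<'E'
from h import *
T=np.load("top0.npz");S=np.load("side0.npz")
for n,c in(("top",T),("side",S)):
    hsv=cv2.cvtColor(c["pixels"],cv2.COLOR_BGR2HSV)
    ply=cv2.inRange(hsv,(12,90,95),(30,255,255))
    br=cv2.inRange(hsv,(3,110,25),(13,255,150))
    for nm,m in(("ply",ply),("brown",br)):
        cs,_=cv2.findContours(m,cv2.RETR_EXTERNAL,cv2.CHAIN_APPROX_NONE)
        for k in cs:
            if cv2.contourArea(k)>150:
                print(n,nm,cv2.contourArea(k),cv2.boundingRect(k),cv2.approxPolyDP(k,2.5,True)[:,0].tolist())
a=cv2.resize(T["pixels"][140:290,80:220],None,fx=4,fy=4,interpolation=2)
b=cv2.resize(T["pixels"][180:260,300:430],None,fx=3,fy=3,interpolation=2)[:, :240] if 0 else cv2.resize(T["pixels"][180:255,300:430],None,fx=1.8,fy=1.8)
d=cv2.resize(S["pixels"][70:190,150:275],None,fx=1.8,fy=1.8)
out=np.zeros((600,800,3),np.uint8); out[:,:560]=a
out[:b.shape[0],562:562+b.shape[1]]=b; out[200:200+d.shape[0],562:562+d.shape[1]]=d
cv2.imwrite("pics/z1.png",cv2.convertScaleAbs(out,alpha=1.6))
E
```

```text
top ply 3334.0 (308, 194, 114, 51) [[414, 195], [311, 213], [308, 217], [314, 243], [420, 223]]
top ply 8064.0 (89, 151, 121, 126) [[187, 151], [173, 153], [174, 161], [179, 162], [186, 172], [177, 175], [177, 182], [117, 196], [120, 208], [114, 211], [108, 190], [100, 192], [95, 179], [129, 168], [163, 164], [165, 160], [89, 172], [109, 276], [123, 273], [120, 257], [112, 259], [107, 254], [129, 249], [131, 244], [141, 249], [193, 234], [195, 230], [200, 237], [190, 243], [131, 256], [131, 273], [197, 258], [197, 255], [209, 252]]
top ply 279.0 (486, 81, 26, 17) [[488, 81], [488, 93], [511, 97], [511, 85]]
top ply 701.0 (473, 54, 39, 29) [[481, 54], [474, 80], [482, 82], [483, 74], [488, 70], [489, 78], [511, 82], [511, 65]]
top ply 782.0 (278, 51, 33, 32) [[291, 51], [280, 58], [278, 71], [288, 81], [297, 82], [308, 75], [310, 62], [304, 54]]
top ply 1231.5 (139, 7, 52, 106) [[185, 7], [181, 8], [141, 110], [150, 112], [188, 21], [190, 10]]
top brown 483.0 (109, 231, 90, 26) [[198, 236], [187, 231], [178, 238], [176, 236], [176, 241], [175, 238], [169, 240], [169, 246], [162, 240],
[... 3280 characters left out ...]
1, 10], [506, 10], [511, 8], [508, 7], [511, 4], [507, 0], [458, 0], [457, 3], [456, 0], [402, 0], [401, 7], [399, 0], [310, 0], [308, 4], [307, 0]]
side brown 6139.0 (11, 0, 212, 55) [[11, 0], [16, 4], [13, 6], [16, 12], [21, 14], [21, 22], [62, 13], [67, 17], [68, 23], [65, 24], [68, 26], [65, 28], [60, 25], [28, 33], [35, 54], [40, 49], [43, 51], [40, 52], [50, 51], [64, 44], [63, 47], [96, 41], [98, 37], [102, 40], [103, 36], [107, 39], [188, 22], [189, 15], [192, 17], [190, 21], [217, 16], [222, 9], [222, 0], [216, 0], [219, 2], [216, 4], [213, 0], [186, 0], [184, 7], [183, 0], [112, 0], [111, 6], [105, 0], [91, 0], [90, 4], [89, 0], [78, 0], [77, 4], [76, 0], [28, 0], [26, 3], [24, 0]]
```

View pics/z1.png

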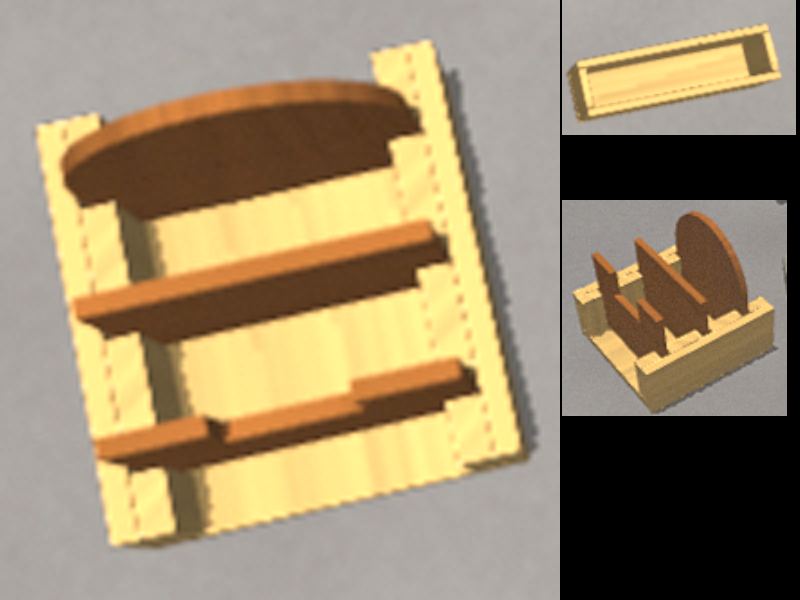

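The zoom shows the arch in the rear slot (its top edge at about (152,162) in full-picture pixels), the square in the middle slot and the notched one in front. Next I'll cast the corners onto their known heights and check the sizes.

Run:
```python
from h import *
T=np.load("top0.npz");S=np.load("side0.npz")
def show(n,c,p,z):
    q=cast(c,p,z)[:,:2]; print(n,(q*1000).round(0).tolist(),"d",(np.linalg.norm(np.diff(q,axis=0),axis=1)*1000).round(0), "yaw",[round(float(np.degrees(np.arctan2(*(b-a)[::-1]))),1) for a,b in zip(q,q[1:])])
show("bay top rim",T,[(309,213),(414,194.5),(420,222)],.078)
show("bay side rim",S,[(237,231),(259.5,217.5),(326.5,293.5),(303,311)],.078)
show("bay side inner",S,[(241.5,231.5)],.078)
show("rack rail top",T,[(89.5,171),(188.5,150.5),(210,253)],.072)
show("rack side rail near",S,[(191.5,161),(267.5,130)],.072)
show("rack side",S,[(267.5,130),(191.5,161)],.072)
show("square rear edge",T,[(98.8,214.5),(187.3,195.5)],.122)
show("arch top rear,front@mid",T,[(150,160),(151,164.3)],.167)
show("arch widest@.092",T,[(96,181),(185,166)],.110)
# bay rim in side by color: bright edge
```

```text
bay top rim [[517.0, -113.0], [556.0, -301.0], [506.0, -310.0]] d [192.  50.] yaw [-78.5, -169.8]
bay side rim [[466.0, -129.0], [516.0, -117.0], [559.0, -300.0], [510.0, -313.0]] d [ 51. 189.  51.] yaw [13.8, -76.8, -165.9]
bay side inner [[473.0, -133.0]] d [] yaw []
rack rail top [[584.0, 279.0], [627.0, 105.0], [443.0, 59.0]] d [179. 189.] yaw [-76.1, -165.9]
rack side rail near [[441.0, 77.0], [628.0, 104.0]] d [189.] yaw [8.1]
rack side [[628.0, 104.0], [441.0, 77.0]] d [189.] yaw [-171.9]
square rear edge [[499.0, 241.0], [535.0, 97.0]] d [149.] yaw [-76.0]
arch top rear,front@mid [[582.0, 154.0], [575.0, 152.0]] d [7.] yaw [-164.0]
arch widest@.092 [[558.0, 254.0], [588.0, 105.0]] d [152.] yaw [-78.4]
```

The sizes agree (150 mm board, bay centre about (512,-214), arch about (571,182)). I'll turn the tool first.

```bash
python3 -m crank '[[[0,0,-0.12,0,0,0,60],[0,0,-0.12,0,0,0,60],[0,0,-0.12,0,0,0,60],[0,0,-0.12,0,0,0,60],[0,0,-0.12,0,0,0,60],[0,0,-0.12,0,0,0,60],[0,0,-0.12,0,0,0,60],[0,0,-0.12,0,0,0,60],[0,0,-0.12,0,0,0,60],[0,0,-0.12,0,0,0,60]]]' 40
python3 -m crank '[[[0,0,-0.1,0,0,0,60],[0,0,-0.1,0,0,0,60],[0,0,-0.1,0,0,0,60],[0,0,0,0,0,0,60]]]'
cat > d.py <<'E'
# remaining shift (tool axes, mm) and turn to put TCP at X (mm), tool straight down, y axis at yaw deg
import sys,numpy as np
from scipy.spatial.transform import Rotation as Ro
from rig import robot
x,y,z,w=map(float,sys.argv[1:]); s=robot.state(); R=Ro.from_rotvec(s["eef_rot"])
a=np.radians(w); c,n=np.cos(a),np.sin(a); G=Ro.from_matrix(np.array([[-n,c,0],[c,n,0],[0,0,-1.]]))
print("t",s["time_s"],"pos",(s["eef_pos"]*1000).round(1) if hasattr(s["eef_pos"],"round") else s["eef_pos"],"w",s["width"],"F",np.round(s["wrist_force"],1),s["gripper_force"])
print("shift",R.inv().apply(np.array([x,y,z])-1000*np.array(s["eef_pos"])).round(1),"turn",(R.inv()*G).as_rotvec().round(3),"q",np.round(s["joint_pos"],2))
E
python3 d.py 571 182 231 14.1
```

```text
time_s: 0.93
eef_pos: [0.1951, -0.5934, 0.2308]
eef_rot: [-2.273, -2.168, -0.001]
wrist_force: [-0.4, 0.1, -0.0]
width: 0.0599
gripper_force: 0.0
time_s: 1.27
eef_pos: [0.195, -0.5935, 0.2307]
eef_rot: [-1.925, -2.482, -0.001]
wrist_force: [-0.1, 0.7, -0.1]
width: 0.0601
gripper_force: 0.0
t 1.2667 pos [ 195.  -593.5  230.7] w 0.06011423526231439 F [-0.1  0.7 -0.1] 0.0
shift [6.576e+02 5.570e+02 4.000e-01] turn [ 0.    -0.001  0.005] q [ 1.4   0.43 -0.32  1.58  0.14  1.15  1.31]
```

```bash
python3 -m crank '[[[0,0,0,27.4,23.2,0,60],[0,0,0,27.4,23.2,0,60],[0,0,0,27.4,23.2,0,60],[0,0,0,27.4,23.2,0,60],[0,0,0,27.4,23.2,0,60],[0,0,0,27.4,23.2,0,60],[0,0,0,27.4,23.2,0,60],[0,0,0,27.4,23.2,0,60],[0,0,0,27.4,23.2,0,60],[0,0,0,27.4,23.2,0,60]]]' >/dev/null
python3 -m crank '[[[0,0,0,27.4,23.2,0,60],[0,0,0,27.4,23.2,0,60],[0,0,0,27.4,23.2,0,60],[0,0,0,27.4,23.2,0,60],[0,0,0,27.4,23.2,0,60],[0,0,0,27.4,23.2,0,60],[0,0,0,27.4,23.2,0,60],[0,0,0,27.4,23.2,0,60],[0,0,0,27.4,23.2,0,60],[0,0,0,27.4,23.2,0,60]]]' >/dev/null
python3 -m crank '[[[0,0,0,27.4,23.2,0,60],[0,0,0,27.4,23.2,0,60],[0,0,0,0,0,0,60]]]' >/dev/null
python3 d.py 571 182 126 14.1
```

```text
t 3.1833 pos [543.8 123.4 231.3] w 0.05972119995659753 F [-1.3 -0.  -0.2] 0.0
shift [ 49.5  40.6 105.7] turn [ 0.002 -0.005  0.005] q [ 0.27  0.4  -0.76  1.73  0.29  1.13 -0.32]
```

```bash
python3 -m crank '[[[0,0,0.005,25,20.3,0,60],[0,0,0,24.5,20.3,0,60],[0,0,0,0,0,20,60],[0,0,0,0,0,20,60],[0,0,0,0,0,20,60],[0,0,0,0,0,0,60]]]'
python3 d.py 571 182 126 14.1
python3 - <<'E'
from rig import robot
import cv2,numpy as np
a=robot.camera("side")["pixels"][40:200,130:290];b=robot.camera("top")["pixels"][110:290,60:260]
a=cv2.resize(a,(400,400));b=cv2.resize(b,(400,360))
o=np.zeros((400,800,3),np.uint8);o[:,:400]=a;o[:360,400:]=b
cv2.imwrite("pics/g1.png",cv2.convertScaleAbs(o,alpha=1.5))
E
```

```text
time_s: 3.68
eef_pos: [0.568, 0.1722, 0.1672]
eef_rot: [-1.938, -2.468, 0.009]
wrist_force: [-1.1, -0.1, -0.5]
width: 0.0602
gripper_force: 0.0
t 3.6833 pos [568.  172.2 167.2] w 0.06018861915066126 F [-1.1 -0.1 -0.5] 0.0
shift [ 8.9  5.5 41.1] turn [-0.007  0.001 -0.007] q [ 0.14  0.52 -0.71  1.71  0.38  1.06 -0.46]
```

View pics/g1.png

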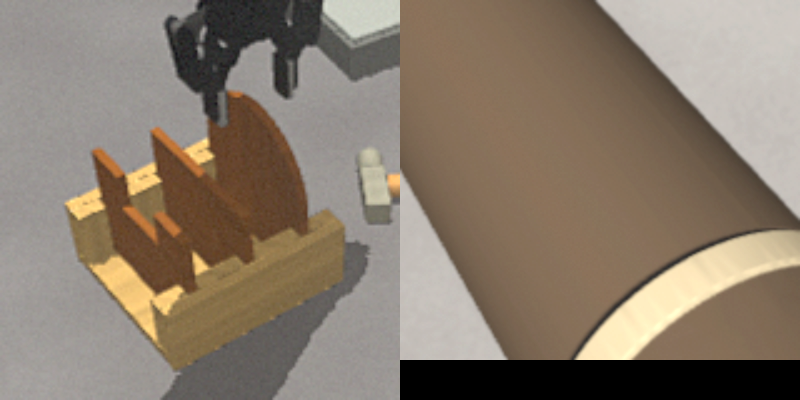

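The picture shows the fingers straddling the arch, left tip at (215,118) and right tip at (287,90) in the crop. The board line passes close to the midpoint, so I'll go down and close gently.

```bash
python3 -m crank '[[[-0.007,0,-0.007,9,4,0,50],[0,0,0,0,0,15,40],[0,0,0,0,0,15,40],[0,0,0,0,0,11,30],[0,0,0,0,0,0,24],[0,0,0,0,0,0,20],[0,0,0,0,0,0,16],[0,0,0,0,0,0,14]]]' 20
python3 d.py 571 182 126 14.1
python3 -m crank '[[[0,0,0,0,0,0,12],[0,0,0,0,0,0,11],[0,0,0,0,0,0,10],[0,0,0,0,0,0,9]]]' 20
python3 d.py 571 182 126 14.1
```

```text
time_s: 4.45
eef_pos: [0.5728, 0.1836, 0.1314]
eef_rot: [1.925, 2.476, 0.011]
wrist_force: [-0.2, -0.1, -0.6]
width: 0.014
gripper_force: 0.0
t 4.45 pos [572.8 183.6 131.4] w 0.013969908771252969 F [-0.2 -0.1 -0.6] 0.0
shift [-1.1 -2.2  5.4] turn [ 0.009 -0.     0.003] q [ 0.11  0.57 -0.69  1.73  0.43  0.99 -0.5 ]
time_s: 4.78
eef_pos: [0.5724, 0.1832, 0.1306]
eef_rot: [1.926, 2.476, 0.009]
wrist_force: [0.8, -0.5, 0.7]
width: 0.0087
gripper_force: 1.9
t 4.7833 pos [572.4 183.2 130.6] w 0.008656420917764465 F [ 0.8 -0.5  0.7] 1.8586756358854473
shift [-0.8 -1.7  4.6] turn [0.008 0.    0.003] q [ 0.11  0.57 -0.69  1.73  0.43  0.99 -0.5 ]
```

```bash
python3 -m crank '[[[0,0,0,0,0,0,0],[0,0,0,0,0,0,0],[0,0,0,0,0,0,0],[0,0,0,0,0,-6,0],[0,0,0,0,0,-8,0],[0,0,0,0,0,-8,0],[0,0,0,0,0,-8,0],[0,0,0,0,0,-10,0],[0,0,0,0,0,0,0]]]' 50
python3 -m crank '[[[0,0,0,0,0,-12,0],[0,0,0,0,0,-15,0],[0,0,0,0,0,-15,0],[0,0,0,0,0,-15,0],[0,0,0,0,0,-15,0],[0,0,0,0,0,-15,0],[0,0,0,0,0,-15,0],[0,0,0,0,0,0,0]]]'
python3 d.py 512 -214 258 12.5
```

```text
time_s: 5.53
eef_pos: [0.5729, 0.1838, 0.1729]
eef_rot: [1.925, 2.475, 0.013]
wrist_force: [0.7, 0.3, -1.0]
width: 0.0084
gripper_force: 48.8
time_s: 6.2
eef_pos: [0.5722, 0.1838, 0.2758]
eef_rot: [1.924, 2.475, 0.015]
wrist_force: [0.9, 0.2, -0.3]
width: 0.0081
gripper_force: 48.8
t 6.2 pos [572.2 183.8 275.8] w 0.008132686734915788 F [ 0.9  0.2 -0.3] 48.8270582514815
shift [-370.7 -156.6   15.9] turn [ 0.012 -0.001  0.031] q [ 0.15  0.43 -0.76  1.57  0.31  1.25 -0.4 ]
```

```bash
python3 -m crank '[[[0.012,0,0.015,-15,-6,0,0],[0,0,0.015,-24,-10,0,0],[0,0,0,-26.5,-11.2,0,0],[0,0,0,-26.5,-11.2,0,0],[0,0,0,-26.5,-11.2,0,0],[0,0,0,-26.5,-11.2,0,0],[0,0,0,-26.5,-11.2,0,0],[0,0,0,-26.5,-11.2,0,0],[0,0,0,-26.5,-11.2,0,0],[0,0,0,-26.5,-11.2,0,0]]]'
python3 -m crank '[[[0,0,0,-26,-11,0,0],[0,0,0,-26,-11,0,0],[0,0,0,-26,-11,0,0],[0,0,0,-20,-8,0,0],[0,0,0,-10,-4,0,0],[0,0,0,0,0,0,0],[0,0,0,0,0,0,0]]]'
python3 d.py 512 -214 258 12.5
```

```text
time_s: 7.03
eef_pos: [0.5222, -0.0873, 0.2718]
eef_rot: [-1.964, -2.446, 0.008]
wrist_force: [-0.2, 0.4, -0.9]
width: 0.0084
gripper_force: 48.8
time_s: 7.62
eef_pos: [0.5027, -0.1999, 0.2724]
eef_rot: [-1.964, -2.447, 0.006]
wrist_force: [-0.1, 0.3, -1.3]
width: 0.0084
gripper_force: 48.8
t 7.6167 pos [ 502.7 -199.9  272.4] w 0.008400150024160806 F [-0.1  0.3 -1.3] 48.82692279294133
shift [-15.8   6.1  14.4] turn [-0.006 -0.001 -0.   ] q [ 0.81  0.31 -0.65  1.71  0.2   1.2   0.33]
```

```bash
python3 -m crank '[[[-0.006,0,0,-16,6,0,0],[0,0,0,0,0,15,0],[0,0,0,0,0,15,0],[0,0,0,0,0,15,0],[0,0,0,0,0,8,0],[0,0,0,0,0,0,0],[0,0,0,0,0,0,0]]]'
python3 d.py 512 -214 127 12.5
python3 - <<'E'
from rig import robot
import cv2,numpy as np
a=robot.camera("side")["pixels"][140:340,180:380];b=robot.camera("top")["pixels"][140:290,270:470]
a=cv2.resize(a,(400,400));b=cv2.resize(b,(400,300))
o=np.zeros((400,800,3),np.uint8);o[:,:400]=a;o[:300,400:]=b
cv2.imwrite("pics/b1.png",cv2.convertScaleAbs(o,alpha=1.5))
E
```

```text
time_s: 8.2
eef_pos: [0.5128, -0.2133, 0.2201]
eef_rot: [1.963, 2.453, 0.002]
wrist_force: [0.6, -0.1, -1.6]
width: 0.0083
gripper_force: 48.8
t 8.2 pos [ 512.8 -213.3  220.1] w 0.008265511932693894 F [ 0.6 -0.1 -1.6] 48.84542173705995
shift [-0.5 -1.  93.1] turn [ 0.001 -0.001  0.003] q [ 0.8   0.37 -0.63  1.75  0.24  1.1   0.31]
```

View pics/b1.png

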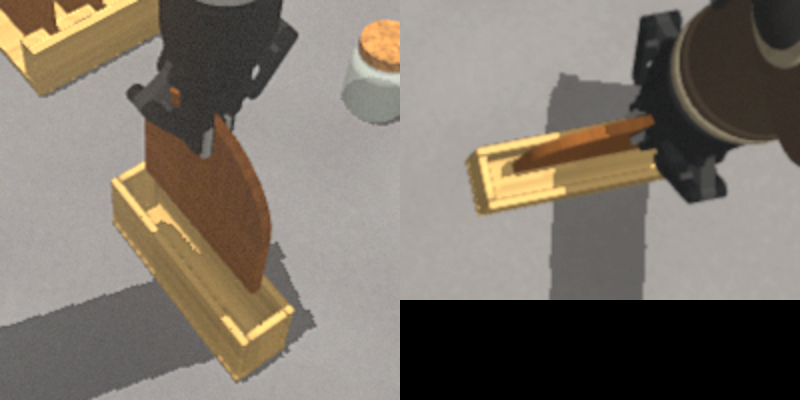

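The crop shows the arch upright above the bay, right bottom corner at about (262,290) and left end near (148,190), lined up with the stand. I'll check that corner with a ray.

Run:
```python
from h import *
S=np.load("side0.npz")
print("bottom corner",cast(S,[(180+252/2,140+290/2),(180+262/2,140+290/2)],.1015)[:,:2].round(3).tolist())
a=np.radians(12.5);n=np.array([np.cos(a),np.sin(a)]);t=np.array([np.sin(a),-np.cos(a)])
for u in(-75,75):
  for v in(-4.5,4.5):
    X=np.r_[np.array([512.8,-213.3])+u*t+v*n,101.5]/1000
    print(u,v,X.round(3),((proj(S,X)[0]-[180,140])*2).round(0))
```

```text
bottom corner [[0.527, -0.284], [0.535, -0.287]]
-75 -4.5 [ 0.492 -0.141  0.102] [145. 169.]
-75 4.5 [ 0.501 -0.139  0.102] [153. 164.]
75 -4.5 [ 0.525 -0.287  0.102] [251. 295.]
75 4.5 [ 0.533 -0.286  0.102] [260. 289.]
```

It matches within about 3 mm, so I'll lower it, slowing near the floor.

```bash
python3 -m crank '[[[0,0,0,0,-1,10,0],[0,0,0,0,0,12,0],[0,0,0,0,0,12,0],[0,0,0,0,0,12,0],[0,0,0,0,0,12,0],[0,0,0,0,0,12,0],[0,0,0,0,0,10,0],[0,0,0,0,0,5,0],[0,0,0,0,0,0,0],[0,0,0,0,0,0,0]]]'
python3 -m crank '[[[0,0,0,0,0,2,0],[0,0,0,0,0,1,0],[0,0,0,0,0,0,0]]]'
python3 d.py 512 -214 127 12.5
```

```text
time_s: 9.13
eef_pos: [0.5117, -0.2147, 0.1348]
eef_rot: [1.965, 2.451, 0.001]
wrist_force: [-0.7, 0.6, -1.9]
width: 0.0083
gripper_force: 48.9
time_s: 9.38
eef_pos: [0.5118, -0.215, 0.1323]
eef_rot: [1.965, 2.45, 0.001]
wrist_force: [-0.4, -1.1, -1.3]
width: 0.0084
gripper_force: 48.9
t 9.3833 pos [ 511.8 -215.   132.3] w 0.008443025255036943 F [-0.4 -1.1 -1.3] 48.87477940879762
shift [0.9 0.4 5.3] turn [0.001 0.001 0.001] q [ 0.76  0.47 -0.59  1.84  0.32  0.92  0.24]
```

```bash
for i in 1 2; do :; done
python3 -m crank '[[[0,0,0,0,0,1.5,0],[0,0,0,0,0,1,0],[0,0,0,0,0,0,0],[0,0,0,0,0,0,0]]]' | grep -E "pos|wrist"
python3 -m crank '[[[0,0,0,0,0,1,0],[0,0,0,0,0,0,0],[0,0,0,0,0,0,0]]]' | grep -E "pos|wrist"
python3 -m crank '[[[0,0,0,0,0,1,0],[0,0,0,0,0,0,0],[0,0,0,0,0,0,0]]]' | grep -E "pos|wrist"
```

```text
eef_pos: [0.5116, -0.2148, 0.1295]
wrist_force: [0.4, 0.5, -0.8]
eef_pos: [0.5116, -0.2148, 0.1284]
wrist_force: [0.9, 0.2, -0.8]
eef_pos: [0.5116, -0.2148, 0.1274]
wrist_force: [1.0, -0.9, -0.9]
```

```bash
python3 -m crank '[[[0,0,0,0,0,0.7,0],[0,0,0,0,0,0,0],[0,0,0,0,0,0,0]]]' | grep -E "pos|wrist"
python3 -m crank '[[[0,0,0,0,0,0.7,0],[0,0,0,0,0,0,0],[0,0,0,0,0,0,0]]]' | grep -E "pos|wrist"
python3 -m crank '[[[0,0,0,0,0,0.7,0],[0,0,0,0,0,0,0],[0,0,0,0,0,0,0]]]' | grep -E "pos|wrist"
```

```text
eef_pos: [0.5116, -0.2148, 0.1267]
wrist_force: [0.6, 0.6, -1.2]
eef_pos: [0.5119, -0.2148, 0.1266]
wrist_force: [-2.4, 1.3, 4.4]
eef_pos: [0.5121, -0.2147, 0.1266]
wrist_force: [-2.8, 1.1, 11.0]
```

Contact came at 126.6 mm, as predicted. I'll ease the force off and open slowly.

```bash
python3 -m crank '[[[0,0,0,0,0,-0.7,0],[0,0,0,0,0,0,0],[0,0,0,0,0,0,0]]]' 20 | grep -E "pos|wrist"
python3 -m crank '[[[0,0,0,0,0,0,9],[0,0,0,0,0,0,10],[0,0,0,0,0,0,11],[0,0,0,0,0,0,12],[0,0,0,0,0,0,13],[0,0,0,0,0,0,15],[0,0,0,0,0,0,18],[0,0,0,0,0,0,22],[0,0,0,0,0,0,26],[0,0,0,0,0,0,30]]]'
python3 -m crank '[[[0,0,0,0,0,0,35],[0,0,0,0,0,0,40],[0,0,0,0,0,0,45],[0,0,0,0,0,0,45],[0,0,0,0,0,0,45]]]'
python3 - <<'E'
from rig import robot
import cv2,numpy as np
a=robot.camera("side")["pixels"][140:340,180:380]
cv2.imwrite("pics/r1.png",cv2.convertScaleAbs(cv2.resize(a,(600,600)),alpha=1.5))
E
```

```text
eef_pos: [0.5119, -0.2148, 0.1266]
wrist_force: [-0.5, 0.7, 6.0]
time_s: 12.05
eef_pos: [0.5116, -0.2148, 0.1261]
eef_rot: [1.965, 2.45, 0.001]
wrist_force: [-0.5, -0.1, -0.0]
width: 0.03
gripper_force: 0.0
time_s: 12.47
eef_pos: [0.5116, -0.2148, 0.1261]
eef_rot: [1.965, 2.45, 0.001]
wrist_force: [-0.3, 0.8, 0.4]
width: 0.0454
gripper_force: 0.0
```

View pics/r1.png

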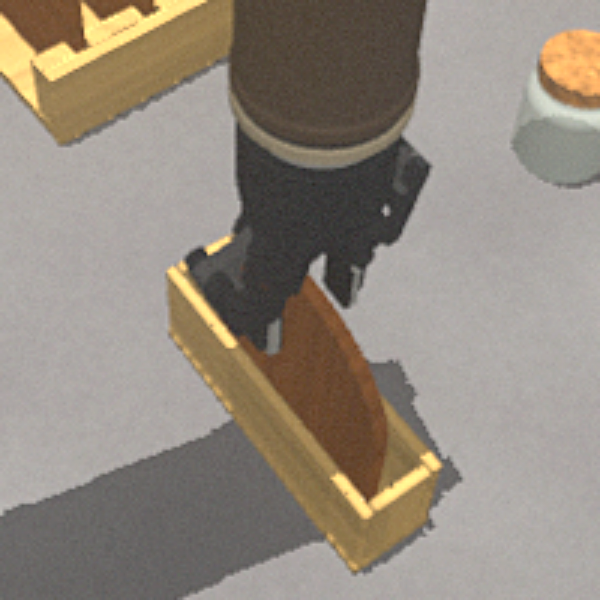

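The arch stands clear in the bay (right edge near (380,440) in the crop), with both fingers off it. I'll back up, then check everything.

```bash
python3 -m crank '[[[0,0,0,0,0,-3,45],[0,0,0,0,0,-6,45],[0,0,0,0,0,-10,45],[0,0,0,0,0,-15,45],[0,0,0,0,0,-20,45],[0,0,0,0,0,-20,45],[0,0,0,0,0,-20,45],[0,0,0,0,0,-20,45],[0,0,0,0,0,-20,45],[0,0,0,0,0,-20,45]]]'
python3 -m crank '[[[0,0,0,-25,0,0,45],[0,0,0,-25,0,0,45],[0,0,0,-25,0,0,45],[0,0,0,-25,0,0,45],[0,0,0,-25,0,0,45],[0,0,0,-25,0,0,45],[0,0,0,-25,0,0,45],[0,0,0,-25,0,0,45],[0,0,0,0,0,0,45],[0,0,0,0,0,0,45]]]'
python3 - <<'E'
from rig import robot
import cv2,numpy as np
a=robot.camera("side")["pixels"][60:340,130:370];b=robot.camera("top")["pixels"][130:290,80:440]
o=np.zeros((500,800,3),np.uint8);o[:467,:400]=cv2.resize(a,(400,467));o[:178,400:]=cv2.resize(b,(400,178))
cv2.imwrite("pics/f1.png",cv2.convertScaleAbs(o,alpha=1.5))
E
```

```text
time_s: 13.35
eef_pos: [0.5115, -0.2146, 0.2823]
eef_rot: [1.964, 2.45, 0.002]
wrist_force: [0.3, -0.7, -0.4]
width: 0.0451
gripper_force: 0.0
time_s: 14.18
eef_pos: [0.5545, -0.4114, 0.2802]
eef_rot: [1.968, 2.448, 0.002]
wrist_force: [-0.3, 0.1, -0.1]
width: 0.0449
gripper_force: 0.0
```

View pics/f1.png

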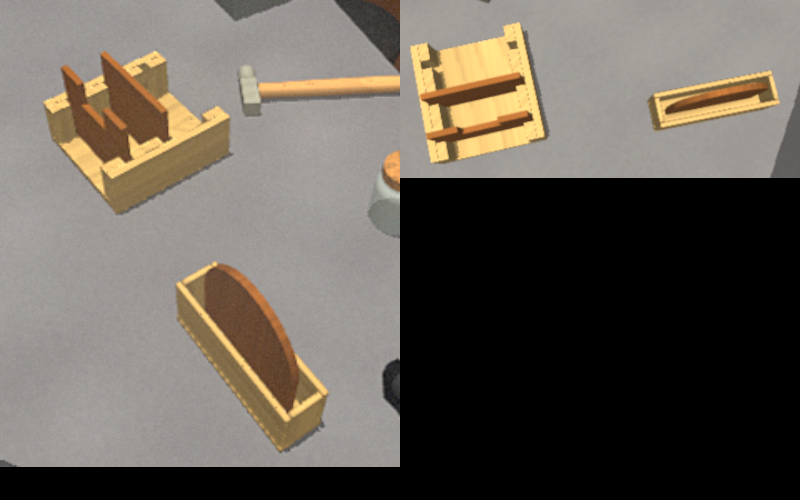

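The arch stands upright in the bay at (250,330), and the square and notched templates are still in the rack at (135,100) and (95,125). The gripper is clear of everything, so I'll hand in.

```bash
python3 -c "
from rig import robot
print(robot.hand_in())"
```

```text
the job is handed in; nothing more can be done
None
```

The arched template now stands upright, arch up, on the floor of the one-bay stand, lowered until it touched before release; the other two are still in their slots, and the job was handed in at about 14 s (no verdict was returned).

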